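# Close and lock the bowl cutter

## Robot

A 6-joint arm with a two-finger parallel gripper is mounted at the origin on a cart in front of the work surface, level with it; the furniture and walls round the work are solid. World frame = base frame: x ahead of the robot, y to its left, z up, the work surface at z = 0. Lengths are in m, angles in rad, forces in N, time in s.
With the tool pointing down it reaches from about 0.4 to 0.825 m from the base axis. Payload 7 kg.
Tool frame: the origin (TCP) lies midway between the tips of the shut fingers; the grasp point (between the pads) lies 19 mm behind it (env.grip_depth is the distance from the TCP to the grasp point, in m); z points along the fingers, y is the line along which they close (so a half turn about z gives the same grasp; the last joint's range is limited). The gripper opens to 85 mm and grips with 20 to 120 N. Pads are 22 mm wide; open, the fingers measure 114 mm over their backs; the gripper's body (76 mm by 85 mm) begins 54 mm behind the grasp point. The pads swing forward as they close: fully open they stand 13 mm farther back than shut.
Start: joints at [1.424, 0.359, 0.012, 0, -1.224, -0.288], TCP at [0.284, 0.612, 0.231] pointing down, gripper open.
Joint ranges: [-3.07, 3.07], [-1.43, 2.12], [-1.02, 1.25], [-3.03, 1.67], [-3.05, -0], [-3.03, 3.03]. Speed limits (rad/s): [2.39, 2.39, 3.01, 3.14, 3.14, 3.14].

## Interface

Orientations are given as a unit quaternion [w, x, y, z].
In Python, from workcell import telemetry, imaging, workorder, boxes_of, landmark_of, env gives the robot as it stands. The module is installed in compiled form; this text tells all that it offers.
- The arm moves only by the tool jog_arm, never from a script. Its argument "steps" is text: rows parted by semicolons, each of 6 numbers parted by spaces: the shift along the tool's x, y, z in units of 0.02 m (1.0 is 0.02 m), then the turn, a rotation vector about the tool's x, y, z in units of 0.08 rad (1.0 is 0.08 rad). A call has 1 to 5 rows; each row shifts and turns the commanded pose from where the row before left it, along the tool's axes as they then stand; what a row does not reach is not made up. A row lasts 1/8 s, in which the tool goes at most 62.5 mm and 10.7 degrees, less where a joint would pass 70% of its speed; a pose out of reach is approached as far as the arm can. A call with a number of a shift or a turn outside -1 to 1 is refused whole. A call with a gripper value outside its range is refused whole. "grip" is the opening, from 0 (shut) to 1 (fully open), set as the call begins (left out, the last holds). The fingers move at their own pace and stop on an object; the grip force is fixed at half the most. Time passes only in rows, so rows that do not move let the fingers close. It gives the time, the measured TCP pose, the force, the opening and the grip force at its end, in the units of the state.
- telemetry.sense(): the state, without advancing time (a new reading comes with each control period).
- imaging.camera(name): name is "side" or "top" or "wrist"; returns a dict with "pixels" (400x640x3 uint8, red, green, blue), "depth" (400x640 float32, m along the optical axis (not along the pixel's ray), 0 where there is no reading), "fov_y" (degrees; the focal length in pixels is half the picture's height over the tangent of half this angle, whatever the lens; pixels are square), "cx", "cy" (the principal point, pixels), "camera_from_world" (4x4, takes a point from world to camera coordinates). Camera axes: x right, y up, looking along -z (the intrinsics and any distortion apply to the point x, -y, -z); pixel columns grow to the right and rows downward; lengths in m; the calibration is good to about 2 mm. A picture is of the moment at which its call begins.
- workorder.job_done(): hands the job in; it is judged then, once.
Trained networks look in a picture, given as the dict that the camera call returned (one of the last four; its "shot" number tells which), for a name from the list of things; names that differ only in an ending like _2 or _b are one class to them, and where a whole thing is asked for, a point or a joint stands for the part that bears it (a point fixed in the world has none). Each returns a list of dicts, best first, with "score" (0 to 1); they miss things now and then, are a little off and sometimes report something else, mostly with a low value. They report only what shows in the picture. A call takes as long as a camera call.
- boxes_of(picture, query): "box" ([left, top, width, height] in pixels, round what is visible of it).
- landmark_of(picture, query): "uv" ([column, row] in pixels: a listed point, or the origin of a listed thing).
The state is a dict: "t": time; "joints": joint angles; "dq": joint speeds; "joint_torque": joint torques, N m; "eef_pos": TCP position; "tool_rot": TCP orientation; "contact_force": force on the tool from outside, world axes, zero at the start; "torque": the same for the moment, N m; "grip_width": finger opening in m; "gripper_force": force on a finger pad.
Only numpy, scipy, OpenCV 4.12 (cv2) and the standard library are available. Lean on these libraries where they do the work, as an engineer would, in place of code of your own. Each camera call takes 0.05 s, during which the arm holds its last target. There are 200 camera calls.

## Task

Close the bowl cutter so that it is ready to run: pull its red lock knob out until it clicks and stays out, set the lid gently down on the bowl so that it sits level with its steel keeper in front of the lock, then push the knob fully home so that the bolt goes through the keeper. Leave the food and the other kitchen things where they are.

Things in the scene. Friction and masses are not known exactly. Their poses are not given: they have to be found in the camera images.
- cutter: Grey metal worktop bowl cutter (food chopper), fixed: base 210 (x) x 281 (y) x 70 mm high with a key panel on its -x face, an open round steel bowl on it, and a lock tower on its -y side (54 wide in x, from 138 to 176 mm out along -y, top at z 197 mm). Origin: on the worktop right under the bowl's centre; z up. The lock bolt lies along its y axis at z 183 mm, x = 0.
- bowl_rim (a point): Centre of the bowl's mouth at rim height (170 mm above the worktop), axes as the cutter's. Rim radius 84 mm inside, 88 mm outside. The seated lid's origin lies 12 mm below this point, on the bowl's axis.
- lock_bolt (a joint): Slide of the lock bolt, m: 0 = home (locked, the tongue 14 mm wide and 8 mm thick then reaches over the rim's edge to 95 mm from the bowl's axis, its underside 9 mm above the rim, and would hold up the lid's keeper), 0.040 = fully out (unlocked). An over-centre spring clicks it over the middle and holds it at either end; about 6 to 8 N take it over.
- knob (a point): Centre of the red pull knob on the end of the bolt, moving with it: a round knob 33 mm across and 35 mm long, axis along the cutter's y, 183 mm above the worktop; 204 mm from the bowl's axis when home, 244 mm when out. Pulling it out moves it along the cutter's -y. When home, the knob begins 10 mm out from the tower's face; the space beside, below and above it is free.
- lid: Loose round grey lid, 184 mm across, 0.35 kg, lying right way up on the board. Origin: centre of its underside, z up. A plug 161 mm across and 12 mm deep (chamfered) goes into the bowl; the flange above it (z 12 to 17 mm) rests on the rim. A tongue of the flange on its -y side, reaching 116 mm out, carries the keeper. Seated for locking, its axes point as the cutter's (yaw equal).
- lid_handle (a point): Centre of the lid's black bar handle, 45 mm above the lid's origin: the bar lies along the lid's x, 78 mm long, 18 mm wide (y), 14 mm thick, with 21 mm free beneath it to the flange (posts 30 mm either side of the middle).
- keeper (a point): Middle of the opening of the steel keeper (an upside-down U) at 105 mm from the lid's axis along its -y and 26 mm above its origin: opening 30 mm wide (lid's x), 18 mm high; the bolt's tongue passes through it along y. Outer height 39 mm above the lid's origin.
- board: Wooden chopping board, 230 x 340 x 22 mm, fixed, long side along its y; origin under its centre. The lid, a garlic bulb and a lemon lie on it.
- garlic: Garlic bulb, about 60 mm, on the board; leave alone.
- lemon: Lemon, 78 x 55 x 56 mm, on the board; leave alone.
- moka_pot: Moka pot, 98 x 155 x 174 mm, standing on the hob; leave alone.
- honey: Honey jar with black cap, 63 x 94 mm, behind the cutter; leave alone.
- spice_jar: Spice jar with red cap, 45 x 106 mm, at the back; leave alone.

How it is judged:
By the outcome, as a careful person would: the job done as asked, in the order asked, and still so for the second after the job is handed in, with the robot touching nothing.
It also fails if it takes over 64 s, if anything falls off the work surface, if the arm or the gripper's body presses on something with over 40 N, if the wrist force passes 120 N, or if a joint passes its speed limit or range.

## Working session

There is one attempt and no reset: what is moved stays moved. The work goes in short steps, Python scripts to look and compute and a tool call to move; the robot and the scene stay as the last step left them, time stands still between calls to the robot, and variables do not carry over. Pictures are saved under pics/ and viewed, at most 11 in all, crops included, and the job is handed in when it is done.

Besides the shell and the picture viewer there is one more tool, called after "Emit:" as name(argument=value, ...), one argument or row to a line, values as JSON. jog_arm: Moves the arm, as the interface text tells. Its arguments: {"type":"object","properties":{"steps":{"type":"string"},"grip":{"type":"number"}},"required":["steps"]}

```bash
mkdir -p pics
cat > h.py <<'E'
import numpy as np, cv2
from scipy.spatial.transform import Rotation as R
from workcell import telemetry, imaging, workorder, boxes_of, landmark_of, env
def K(p):
    f=p['pixels'].shape[0]/2/np.tan(np.radians(p['fov_y'])/2); return f,p['cx'],p['cy']
def pt(p,u,v,d=None):
    f,cx,cy=K(p)
    if d is None:
        w=p['depth'][int(v)-1:int(v)+2,int(u)-1:int(u)+2]; w=w[w>0]; d=np.median(w) if len(w) else np.nan
    c=np.array([(u-cx)/f*d,-(v-cy)/f*d,-d,1]); return (np.linalg.inv(p['camera_from_world'])@c)[:3]
def atz(p,u,v,z):
    a=pt(p,u,v,1.);o=np.linalg.inv(p['camera_from_world'])[:3,3]; return o+(a-o)*(z-o[2])/(a[2]-o[2])
def cloud(p):
    f,cx,cy=K(p);v,u=np.indices(p['depth'].shape);d=p['depth']
    c=np.stack([(u-cx)/f*d,-(v-cy)/f*d,-d,np.ones_like(d)],-1)
    w=(c@np.linalg.inv(p['camera_from_world']).T)[...,:3]; w[d<=0]=np.nan; return w
def save(p,n,crop=None,s=1):
    im=p['pixels'][...,::-1]
    if crop: x,y,w,h=crop; im=im[y:y+h,x:x+w]
    cv2.imwrite('pics/'+n,cv2.resize(im,None,fx=s,fy=s))
E
python3 - <<'E'
from h import *
np.set_printoptions(precision=4,suppress=True)
s=telemetry.sense();print(s['t'],s['tool_rot'],s['eef_pos'],env.grip_depth)
ps={n:imaging.camera(n) for n in('side','top','wrist')}
im=[]
for n,p in ps.items():
    print(n,{k:v for k,v in p.items() if k not in('pixels','depth')})
    for q in['cutter','bowl_rim','knob','lid','lid_handle','keeper','garlic','lemon','moka_pot','honey','spice_jar']:
        r=landmark_of(p,q)
        for x in r[:1]: print(q,round(x['score'],2),np.round(x['uv']),pt(p,*x['uv']))
    np.save(n+'.npy',cloud(p))
    im.append(p['pixels'][...,::-1])
cv2.imwrite('pics/a.png',cv2.resize(np.vstack(im[:2]),(480,600)) if 0 else cv2.resize(np.vstack(im[:2]),None,fx=.75,fy=.75))
E
```

```text
0.0 [ 0.0008  0.9764 -0.2157 -0.0001] [0.2841 0.6118 0.2304] 0.0187
side {'fov_y': 48.36875693632703, 'cx': 317.6079310790821, 'cy': 200.69113881805248, 'camera_from_world': array([[ 0.4926, -0.8702,  0.0118, -0.354 ],
       [ 0.7025,  0.4056,  0.5848, -0.4705],
       [-0.5137, -0.2797,  0.8111, -1.2394],
       [ 0.    ,  0.    ,  0.    ,  1.    ]]), 'shot': 1}
cutter 0.75 [261. 222.] [0.4503 0.0537 0.1094]
knob 0.62 [314. 199.] [ 0.557  -0.0746  0.1974]
lid 0.76 [346. 276.] [ 0.446  -0.2528  0.0487]
lid_handle 0.71 [350. 272.] [ 0.4527 -0.2623  0.0801]
keeper 0.64 [366. 251.] [ 0.5598 -0.2661  0.0453]
garlic 0.53 [399. 308.] [ 0.4262 -0.4348  0.068 ]
lemon 0.53 [411. 273.] [ 0.5427 -0.4223  0.0733]
moka_pot 0.74 [377. 218.] [ 0.6541 -0.255   0.0981]
honey 0.79 [245. 160.] [0.699  0.3036 0.0142]
spice_jar 0.78 [355. 199.] [ 0.7401 -0.14    0.0209]
top {'fov_y': 57.24487542821163, 'cx': 317.71352103639344, 'cy': 201.8002923771356, 'camera_from_world': array([[-0.0163, -0.9997, -0.0162, -0.0558],
       [ 0.9834, -0.0189,  0.1804, -0.5925],
       [-0.1806, -0.013 ,  0.9835, -1.3227
[... 201 characters left out ...]
76]
lid 0.79 [366. 234.] [ 0.4647 -0.2406  0.0808]
lid_handle 0.67 [371. 235.] [ 0.4624 -0.2562  0.0795]
keeper 0.7 [421. 240.] [ 0.4392 -0.4368  0.0772]
garlic 0.62 [422. 241.] [ 0.4351 -0.4413  0.078 ]
lemon 0.72 [262. 218.] [0.5276 0.1381 0.0853]
moka_pot 0.55 [363. 169.] [ 0.7041 -0.2375  0.0919]
honey 0.86 [218. 174.] [0.6971 0.3042 0.0882]
spice_jar 0.67 [336. 162.] [ 0.7388 -0.1399  0.0737]
wrist {'fov_y': 63.77351877836336, 'cx': 315.5610834477628, 'cy': 198.35492004629296, 'camera_from_world': array([[-0.4214, -0.9069,  0.0015,  0.6754],
       [ 0.8573, -0.3989, -0.3253,  0.0426],
       [ 0.2956, -0.1359,  0.9456, -0.3819],
       [ 0.    ,  0.    ,  0.    ,  1.    ]]), 'shot': 3}
```

View pics/a.png

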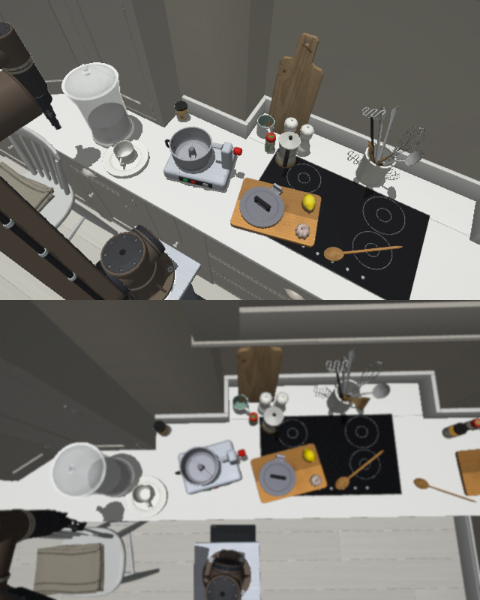

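The top view shows the cutter at about (280,223) with its knob to the right at about (322,204). The lid lies on the board at (370,235) with its keeper to the upper right. Next I fit the geometry from depth.

```bash
cat > fit.py <<'E'
from h import *
from scipy.optimize import least_squares
np.set_printoptions(precision=4,suppress=True)
def circ(P,r0,c0):
    f=lambda q:np.hypot(P[:,0]-q[0],P[:,1]-q[1])-q[2]
    return least_squares(f,[*c0,r0],loss='soft_l1',f_scale=.002).x
if __name__=='__main__':
  for n in('side','top'):
    p=imaging.camera(n);W=cloud(p);X,Y,Z=W[...,0],W[...,1],W[...,2]
    near=lambda c,r:np.hypot(X-c[0],Y-c[1])<r
    m=near((.52,.118),.12)&(abs(Z-.170)<.006);P=W[m]
    print(n,'rim',m.sum(),circ(P,.086,(.52,.118)),np.median(P[:,2]))
    m=near((.56,-.06),.12)&(Z>.192)&(Z<.206);P=W[m];print('towertop',m.sum(),P.mean(0),P.min(0),P.max(0), cv2.minAreaRect((P[:,:2]*1000).astype(np.float32)))
    px=p['pixels'].astype(int);red=(px[...,0]>110)&(px[...,1]<70)&(px[...,2]<70)
    m=red&near((.557,-.08),.07)&(Z>.14);P=W[m];print('knob',m.sum(),P.mean(0),P.min(0),P.max(0),cv2.minAreaRect((P[:,:2]*1000).astype(np.float32)))
    m=near((.46,-.25),.13)&(abs(Z-.039)<.005);P=W[m];print('lid',m.sum(),circ(P,.09,(.46,-.25)),P[:,2].mean())
    m=near((.46,-.25),.06)&(Z>.062)&(Z<.09);P=W[m];print('handle',m.sum(),P.mean(0),cv2.minAreaRect((P[:,:2]*1000).astype(np.float32)))
    m=near((.46,-.25),.15)&~near((.46,-.25),.08)&(Z>.048)&(Z<.085)&(Y>-.36);P=W[m];print('keeper',m.sum(),P.mean(0),P.min(0),P.max(0))
    save(p,n+'_c.png',(180,140,270,200) if n=='side' else (220,130,260,150),3 if n=='top' else 2.9)
E
python3 fit.py
```

```text
side rim 368 [0.5081 0.1127 0.0862] 0.17008415470228677
towertop 246 [ 0.5509 -0.0536  0.197 ] [ 0.5218 -0.0995  0.1921] [0.5762 0.0008 0.2044] ((548.8603515625, -49.32961654663086), (54.0260009765625, 100.45936584472656), 0.43841752409935)
knob 84 [ 0.5552 -0.0854  0.1954] [ 0.5443 -0.1001  0.178 ] [ 0.5719 -0.0684  0.2044] ((557.3088989257812, -84.52250671386719), (22.69390296936035, 33.62412643432617), 15.934041023254395)
lid 285 [ 0.4615 -0.2551  0.0812] 0.04188863355539697
handle 158 [ 0.4569 -0.2571  0.0791] ((458.28289794921875, -255.19850158691406), (79.31001281738281, 19.813283920288086), 79.96475982666016)
keeper 232 [ 0.4862 -0.2827  0.0533] [ 0.3677 -0.3437  0.048 ] [ 0.571  -0.1683  0.0743]
top rim 305 [0.5098 0.1146 0.0864] 0.1689961250700105
towertop 213 [ 0.5533 -0.0515  0.1959] [ 0.5245 -0.0961  0.1921] [0.5751 0.0086 0.2037] ((549.0031127929688, -44.237911224365234), (47.473663330078125, 106.310791015625), 3.511814594268799)
knob 61 [ 0.5576 -0.0817  0.1954] [ 0.5458 -0.0958  0.1839] [ 0.5713 -0.0687  0.2019] ((558.1301879882812, -80.70777893066406), (24.62104606628418, 27.602033615112305), 14.101367950439453)
lid 477 [ 0.4605 -0.2569  0.0784] 0.04197866108314135
handle 108 [ 0.4597 -0.2544  0.0789] ((459.9627990722656, -255.15234375), (77.07844543457031, 17.7425537109375), 79.38860321044922)
keeper 85 [ 0.5061 -0.2691  0.0556] [ 0.3726 -0.3392  0.0481] [ 0.5699 -0.1644  0.0715]
```

View pics/side_c.png

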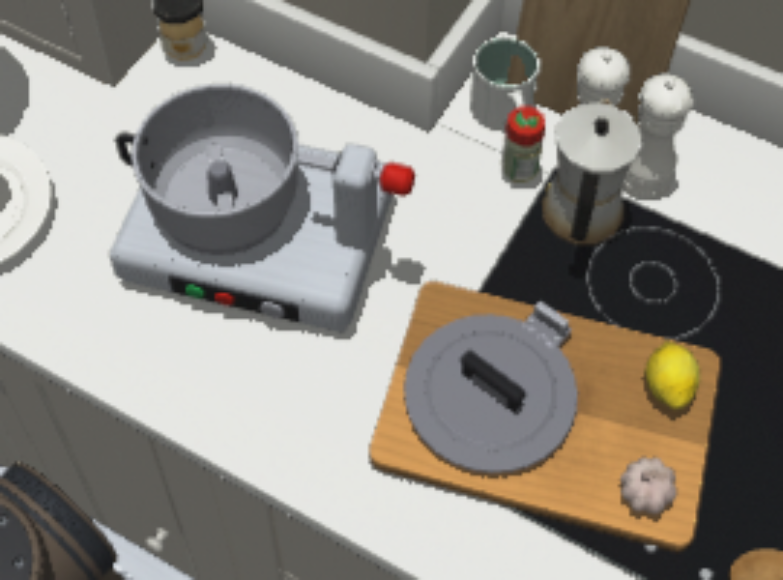

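View pics/top_c.png

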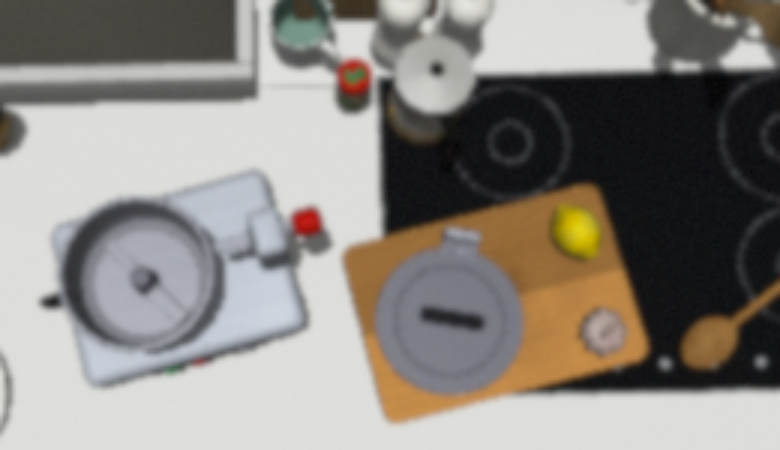

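Side crop: the bowl is at about (220,170), and the red knob at (397,178) is home, close to the tower. The lid's handle is at (492,380) and its keeper at (548,325). The top crop agrees: cutter yaw is about 14°, and lid yaw is about 80° with the keeper toward +x. Now I'll plan the approach to the knob.

```bash
cat > plan.py <<'E'
import sys
from h import *
np.set_printoptions(precision=3,suppress=True)
# plan x y z toolY_deg [rot first?]
def go(x,y,z,a,show=True):
    s=telemetry.sense(); q=s['tool_rot']; r=R.from_quat([q[1],q[2],q[3],q[0]])
    a=np.radians(a); ty=np.array([np.cos(a),np.sin(a),0]); tz=np.array([0,0,-1.]); tx=np.cross(ty,tz)
    T=R.from_matrix(np.stack([tx,ty,tz],1)); rv=(r.inv()*T).as_rotvec()/.08
    d=np.array([x,y,z])-s['eef_pos']
    print('t',s['t'],'pos',s['eef_pos'],'F',s['contact_force'],'w',s['grip_width'],'yaw',np.degrees(np.arctan2(*r.as_matrix()[1::-1,1])))
    print('now-frame units',r.inv().apply(d)/.02,'| target-frame units',T.inv().apply(d)/.02,'| rot units',rv,'n',np.abs(np.r_[d/.02]).max(),np.abs(rv).max())
if __name__=='__main__': go(*map(float,sys.argv[1:5]))
E
python3 plan.py .558 -.084 .25 -166
```

```text
t 1.9 pos [0.284 0.612 0.231] F [-0.114  0.213  0.543] w 0.0853040879779807 yaw -114.91237259298141
now-frame units [27.072 25.806 -0.935] | target-frame units [37.084 -4.855 -0.935] | rot units [-0.    -0.    11.146] n 34.80835609467866 11.145591315423053
```

Emit:
jog_arm(
  steps="1 0.955 -0.2 0 0 0;1 0.955 -0.2 0 0 0;1 0.955 -0.2 0 0 0;1 0.955 -0.2 0 0 0;1 0.955 -0.2 0 0 0",
  grip=1,
)

```text
t: 2.52
eef_pos: [0.3301, 0.4815, 0.2493]
tool_rot: [0.002, 0.977, -0.214, -0.004]
contact_force: [-36.7, 4.0, -6.5]
grip_width: 0.0852
gripper_force: 0.0
```

Emit:
jog_arm(
  steps="1 0.955 0 0 0 0;1 0.955 0 0 0 0;1 0.955 0 0 0 0;1 0.955 0 0 0 0;1 0.955 0 0 0 0",
)

```text
t: 3.15
eef_pos: [0.3863, 0.3529, 0.2517]
tool_rot: [-0.0, 0.976, -0.216, 0.0]
contact_force: [0.2, 0.9, 0.2]
grip_width: 0.0852
gripper_force: 0.0
```

Emit:
jog_arm(
  steps="1 0.955 0 0 0 0;1 0.955 0 0 0 0;1 0.955 0 0 0 0;1 0.955 0 0 0 0;1 0.955 0 0 0 0",
)

```text
t: 3.78
eef_pos: [0.4365, 0.224, 0.2517]
tool_rot: [-0.0, 0.976, -0.216, 0.0]
contact_force: [0.2, -0.0, 0.4]
grip_width: 0.0859
gripper_force: 0.0
```

Emit:
jog_arm(
  steps="1 0.955 0 0 0 0;1 0.955 0 0 0 0;1 0.955 0 0 0 0;1 0.955 0 0 0 0;1 0.955 0 0 0 0",
)

```text
t: 4.4
eef_pos: [0.4866, 0.0951, 0.2517]
tool_rot: [-0.0, 0.976, -0.216, 0.0]
contact_force: [-0.3, 0.6, 0.6]
grip_width: 0.0856
gripper_force: 0.0
```

Emit:
jog_arm(
  steps="1 0.955 0 0 0 0;1 0.955 0 0 0 0;1 0.955 0 0 0 0;1 0.955 0 0 0 0;1 0.955 0 0 0 0",
)

```text
t: 5.03
eef_pos: [0.5368, -0.0337, 0.2517]
tool_rot: [-0.0, 0.976, -0.216, 0.0]
contact_force: [0.1, 0.0, 0.5]
grip_width: 0.0853
gripper_force: 0.0
```

Emit:
jog_arm(
  steps="0 0 0 0 0 1;0 0 0 0 0 1;0 0 0 0 0 1;0 0 0 0 0 1;0 0 0 0 0 1",
)

```text
t: 5.65
eef_pos: [0.5365, -0.0328, 0.2516]
tool_rot: [-0.0, 0.913, -0.407, 0.0]
contact_force: [0.2, -0.0, 0.6]
grip_width: 0.0855
gripper_force: 0.0
```

Emit:
jog_arm(
  steps="0 0 0 0 0 1;0 0 0 0 0 1;0 0 0 0 0 1;0 0 0 0 0 1;0 0 0 0 0 1",
)

```text
t: 6.28
eef_pos: [0.5365, -0.0329, 0.2516]
tool_rot: [-0.0, 0.814, -0.58, 0.0]
contact_force: [-0.5, 0.7, -0.6]
grip_width: 0.0855
gripper_force: 0.0
```

```bash
python3 plan.py .558 -.084 .25 -166
python3 - <<'E'
from fit import *
p=imaging.camera('wrist');W=cloud(p);X,Y,Z=W[...,0],W[...,1],W[...,2]
px=p['pixels'].astype(int);red=(px[...,0]>90)&(px[...,1]<70)&(px[...,2]<70)
m=red&(Z>.14)&(np.hypot(X-.558,Y+.084)<.06);P=W[m];print('knob',m.sum())
if m.sum(): print(np.percentile(P,[1,50,99],axis=0),cv2.minAreaRect((P[:,:2]*1000).astype(np.float32)))
m=(np.hypot(X-.508,Y-.113)<.12)&(abs(Z-.170)<.006);P=W[m]
if len(P)>20: print('rim',len(P),circ(P,.086,(.508,.113)))
m=(Z>.190)&(Z<.203)&~red&(np.hypot(X-.547,Y+.04)<.05);P=W[m];print('tower',m.sum(),cv2.minAreaRect((P[:,:2]*1000).astype(np.float32)) if m.sum() else 0)
print(landmark_of(p,'knob')[:1]);save(p,'w1.png')
E
```

```text
t 6.275 pos [ 0.536 -0.033  0.252] F [-0.523  0.689 -0.587] w 0.08549296277455322 yaw -160.9517461733409
now-frame units [ 2.768 -0.182  0.082] | target-frame units [ 2.742 -0.425  0.081] | rot units [-0.008 -0.005  1.101] n 2.5574384222151427 1.1013564359754402
knob 0
rim 1757 [0.5116 0.112  0.0853]
tower 5689 ((555.713134765625, -52.041725158691406), (53.04120635986328, 71.74072265625), 15.925046920776367)
[{'uv': [302.4, 134.4], 'score': 0.76}]
```

View pics/w1.png

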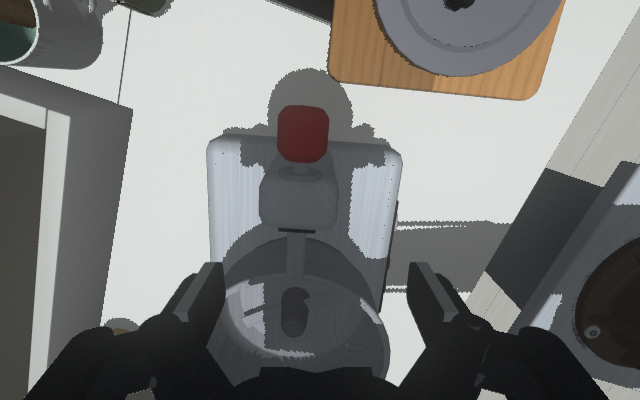

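The wrist view shows the knob at (303,134), in line with the tower at (298,195) and the bowl. The gripper is well aligned. Next I measure the knob and check the scene after the early force reading.

Run:
```python
from fit import *
p=imaging.camera('wrist');W=cloud(p)
h=cv2.cvtColor(p['pixels'],cv2.COLOR_RGB2HSV);m=((h[...,0]<8)|(h[...,0]>172))&(h[...,1]>150)&(h[...,2]>50)
n,l,st,c=cv2.connectedComponentsWithStats(m.astype(np.uint8));i=np.argmin(np.hypot(*(c-[303,134]).T)+1e3*(st[:,4]<200));m=l==i
P=W[m];P=P[~np.isnan(P[:,0])];print(st[i],np.percentile(P,[1,50,99],axis=0))
T=P[P[:,2]>.19];print(cv2.minAreaRect((T[:,:2]*1000).astype(np.float32)))
# column centre at z=.183..; edges of silhouette
x,y,w,hh=st[i][:4]
print('sil corners at z .190',[atz(p,u,v,.190) for u,v in((x,y+hh*.7),(x+w,y+hh*.7))])
for u,v in((298,195),): print('tower',pt(p,u,v))
for n in('side',): 
    q=imaging.camera(n);save(q,n+'2.png')
```

```text
[     0      0    640    400 256000] [[-0.6528 -0.4467 -0.9159]
 [ 0.5347 -0.0359  0.0288]
 [ 0.8539  0.3681  0.3365]]
((546.7149658203125, -60.66460418701172), (150.06851196289062, 85.79912567138672), 18.95944595336914)
sil corners at z .190 [array([0.7412, 0.0927, 0.19  ]), array([ 0.2941, -0.0627,  0.19  ])]
tower [ 0.5539 -0.0453  0.1978]
```

View pics/side2.png

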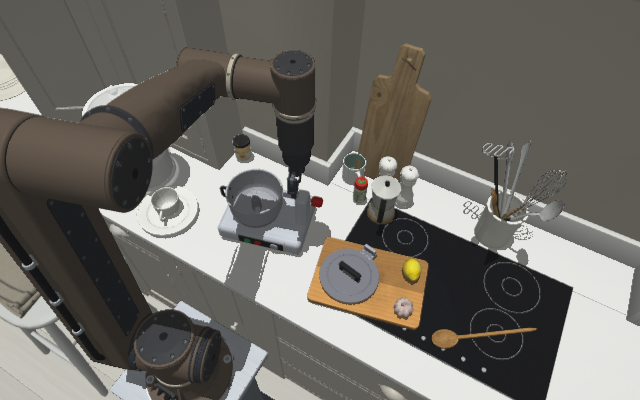

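Nothing in the scene was disturbed. I'm measuring the knob directly.

Run:
```python
from fit import *
p=imaging.camera('wrist');W=cloud(p)
px=p['pixels'].astype(int);m=(px[...,0]-px[...,1]>50)&(px[...,0]-px[...,2]>50)
m[:90]=0;m[180:]=0;m[:,:255]=0;m[:,350:]=0
v,u=np.nonzero(m);print(u.min(),u.max(),v.min(),v.max(),m.sum())
P=W[m];P=P[~np.isnan(P[:,0])];print(np.percentile(P,[2,50,98],axis=0))
T=P[P[:,2]>.185];print(T.mean(0),cv2.minAreaRect((T[:,:2]*1000).astype(np.float32)))
```

```text
Traceback (most recent call last):
ValueError: zero-size array to reduction operation minimum which has no identity
```

Run:
```python
from fit import *
p=imaging.camera('wrist');W=cloud(p)
px=p['pixels'].astype(int);print(px[134,303],px[120,300],p['pixels'].dtype)
m=(px[...,0]>1.6*px[...,1])&(px[...,0]>1.6*px[...,2])&(px[...,0]>40)
m[:90]=0;m[180:]=0;m[:,:255]=0;m[:,350:]=0
v,u=np.nonzero(m);print(m.sum())
if m.sum():
    print(u.min(),u.max(),v.min(),v.max())
    P=W[m];P=P[~np.isnan(P[:,0])];print(np.percentile(P,[2,50,98],axis=0))
    T=P[P[:,2]>.185];print(T.mean(0),cv2.minAreaRect((T[:,:2]*1000).astype(np.float32)))
else: save(p,'w2.png')
```

```text
[80 40 38] [82 43 41] uint8
2533
278 329 105 161
[[ 0.5484 -0.0989  0.1883]
 [ 0.5634 -0.0837  0.1976]
 [ 0.5782 -0.067   0.2009]]
[ 0.5634 -0.0835  0.1967] ((563.4179077148438, -82.50402069091797), (31.752702713012695, 33.78592300415039), 14.155117988586426)
```

```bash
python3 plan.py .562 -.0828 .24 -165.5
```

```text
t 6.575 pos [ 0.537 -0.032  0.251] F [ 0.145  0.045 -0.099] w 0.08553913261210977 yaw -160.69228200141652
now-frame units [ 2.816 -0.358  0.572] | target-frame units [ 2.776 -0.593  0.572] | rot units [-0.003 -0.001  1.049] n 2.5394288676612624 1.0488811748930496
```

Emit:
jog_arm(
  steps="0 0 0 0 0 0.5;0 0 0 0 0 0.55;0.92 -0.2 0.2 0 0 0;0.92 -0.2 0.2 0 0 0;0.93 -0.2 0.2 0 0 0",
)

```text
t: 7.2
eef_pos: [0.5626, -0.0837, 0.2388]
tool_rot: [0.0, 0.79, -0.613, -0.0]
contact_force: [0.9, 0.2, -0.1]
grip_width: 0.0855
gripper_force: 0.0
```

```bash
python3 plan.py .562 -.0828 .160 -165.5
python3 - <<'E'
from fit import *
p=imaging.camera('wrist');W=cloud(p)
px=p['pixels'].astype(int)
m=(px[...,0]>1.6*px[...,1])&(px[...,0]>1.6*px[...,2])&(px[...,0]>40)
P=W[m];k=np.hypot(P[:,0]-.562,P[:,1]+.083)<.05;P=P[k]
print(len(P),np.percentile(P,[2,50,98],axis=0))
T=P[P[:,2]>.185];print(cv2.minAreaRect((T[:,:2]*1000).astype(np.float32)))
save(p,'w3.png')
E
```

```text
t 7.2 pos [ 0.563 -0.084  0.239] F [ 0.859  0.191 -0.112] w 0.08551463878168289 yaw -165.55321843648616
now-frame units [-0.05   0.018  3.938] | target-frame units [-0.05   0.02   3.938] | rot units [ 0.006 -0.    -0.012] n 3.9383458568645167 0.011610430202580235
2459 [[ 0.549  -0.1     0.1807]
 [ 0.5647 -0.0872  0.197 ]
 [ 0.5793 -0.0686  0.2008]]
((563.6109619140625, -82.97825622558594), (31.9775333404541, 34.23951721191406), 13.02421760559082)
```

View pics/w3.png

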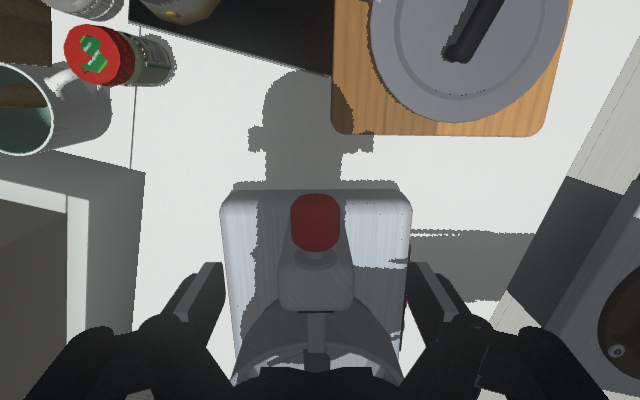

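The knob is at (316,222), centred between the fingers, so I'm descending and gripping.

Emit:
jog_arm(
  steps="0 0 0.8 0 0 0;0 0 0.8 0 0 0;0 0 0.8 0 0 0;0 0 0.8 0 0 0;0 0 0.7 0 0 0",
)

```text
t: 7.88
eef_pos: [0.5619, -0.0819, 0.1601]
tool_rot: [0.0, 0.791, -0.612, -0.0]
contact_force: [-1.3, -0.3, -0.6]
grip_width: 0.0855
gripper_force: 0.0
```

Emit:
jog_arm(
  steps="0 0 0 0 0 0;0 0 0 0 0 0;0 0 0 0 0 0;0 0 0 0 0 0;0 0 0 0 0 0",
  grip=0,
)

```text
t: 8.5
eef_pos: [0.5628, -0.0821, 0.1622]
tool_rot: [-0.001, 0.79, -0.612, 0.001]
contact_force: [-1.0, 1.9, 5.5]
grip_width: 0.0306
gripper_force: 59.4
```

Emit:
jog_arm(
  steps="0.4 0 0 0 0 0;0.4 0 0 0 0 0;0.4 0 0 0 0 0;0.4 0 0 0 0 0;0.45 0 0 0 0 0",
)

```text
t: 9.12
eef_pos: [0.5732, -0.1214, 0.162]
tool_rot: [-0.001, 0.79, -0.613, 0.0]
contact_force: [-10.8, 42.8, 22.7]
grip_width: 0.0305
gripper_force: 61.5
```

Emit:
jog_arm(
  steps="0 0 0 0 0 0",
)

```text
t: 9.25
eef_pos: [0.5731, -0.1208, 0.1622]
tool_rot: [-0.001, 0.79, -0.613, 0.0]
contact_force: [-1.4, 8.5, 10.4]
grip_width: 0.0309
gripper_force: 59.9
```

Emit:
jog_arm(
  steps="0 0 0 0 0 0;0 0 0 0 0 0;0 0 0 0 0 0;0 0 -1 0 0 0;0 0 -1 0 0 0",
  grip=1,
)

```text
t: 9.88
eef_pos: [0.5719, -0.122, 0.2012]
tool_rot: [0.001, 0.79, -0.613, -0.001]
contact_force: [0.3, 0.7, 0.6]
grip_width: 0.0852
gripper_force: 0.0
```

Emit:
jog_arm(
  steps="0 0 -1 0 0 0;0 0 -1 0 0 0;0 0 0 0 0 0",
)

```text
t: 10.25
eef_pos: [0.573, -0.122, 0.2427]
tool_rot: [-0.001, 0.79, -0.613, 0.001]
contact_force: [-0.6, 0.3, -0.4]
grip_width: 0.0853
gripper_force: 0.0
```

```bash
python3 - <<'E'
from fit import *
p=imaging.camera('wrist');W=cloud(p)
px=p['pixels'].astype(int)
m=(px[...,0]>1.6*px[...,1])&(px[...,0]>1.6*px[...,2])&(px[...,0]>40)
P=W[m];k=np.hypot(P[:,0]-.573,P[:,1]+.12)<.05;P=P[k]
T=P[P[:,2]>.185];print('knob',cv2.minAreaRect((T[:,:2]*1000).astype(np.float32)))
E
python3 plan.py .46 -.2555 .15 -190
```

```text
knob ((573.8107299804688, -121.62335968017578), (31.838502883911133, 33.819427490234375), 13.26310920715332)
t 10.3 pos [ 0.572 -0.122  0.241] F [ 0.31  -0.117 -0.292] w 0.08541022518255906 yaw -165.57815731996493
now-frame units [5.071 7.106 4.564] | target-frame units [7.554 4.371 4.57 ] | rot units [-0.008  0.004  5.328] n 6.67984968765534 5.328019933123899
```

Emit:
jog_arm(
  steps="0.634 0.888 0 0 0 0;0.634 0.888 0 0 0 0;0.634 0.888 0 0 0 0;0.634 0.888 0 0 0 0;0.634 0.888 0 0 0 0",
)

```text
t: 10.92
eef_pos: [0.501, -0.2067, 0.2414]
tool_rot: [-0.0, 0.79, -0.613, 0.0]
contact_force: [0.4, -0.9, 0.5]
grip_width: 0.0855
gripper_force: 0.0
```

Emit:
jog_arm(
  steps="0.634 0.888 0.5 0 0 0;0.634 0.888 0.5 0 0 0;0.634 0.888 0.5 0 0 0;0 0 0.5 0 0 0.9;0 0 0.5 0 0 0.9",
)

```text
t: 11.55
eef_pos: [0.4592, -0.2564, 0.1903]
tool_rot: [0.0, 0.743, -0.669, -0.0]
contact_force: [0.2, -0.3, -0.5]
grip_width: 0.0853
gripper_force: 0.0
```

Emit:
jog_arm(
  steps="0 0 0.5 0 0 0.9;0 0 0.5 0 0 0.9;0 0 0.5 0 0 0.9;0 0 0 0 0 0.83;0 0 0 0 0 0",
)

```text
t: 12.18
eef_pos: [0.4594, -0.256, 0.1606]
tool_rot: [-0.0, -0.643, 0.766, 0.0]
contact_force: [-0.9, 0.0, 0.4]
grip_width: 0.0852
gripper_force: 0.0
```

```bash
python3 - <<'E'
from fit import *
p=imaging.camera('wrist');W=cloud(p);X,Y,Z=W[...,0],W[...,1],W[...,2]
m=(Z>.062)&(Z<.09)&(np.hypot(X-.46,Y+.255)<.06);P=W[m];print('handle',len(P),np.median(P[:,2]),cv2.minAreaRect((P[:,:2]*1000).astype(np.float32)))
m=(abs(Z-.039)<.005)&(np.hypot(X-.46,Y+.255)<.11);P=W[m];print('flange',len(P),circ(P,.07,(.46,-.255)),np.median(P[:,2]))
r=landmark_of(p,'lid_handle')+landmark_of(p,'keeper');print([(x,atz(p,*x['uv'],.067),atz(p,*x['uv'],.048)) for x in r])
save(p,'w4.png')
E
python3 plan.py .46 -.2555 .046 -190
```

```text
handle 2318 0.08092480015897403 ((461.1349182128906, -256.2354736328125), (76.822998046875, 17.764209747314453), 79.24671936035156)
flange 18 [ 0.4683 -0.2445  0.1029] 0.0436761480023839
[({'uv': [313.0, 201.7], 'score': 0.72}, array([ 0.462 , -0.2549,  0.067 ]), array([ 0.4633, -0.2483,  0.048 ])), ({'uv': [187.6, 196.8], 'score': 0.69}, array([ 0.5574, -0.2759,  0.067 ]), array([ 0.5664, -0.2709,  0.048 ]))]
t 12.325 pos [ 0.46  -0.256  0.161] F [ 0.215 -0.314  0.263] w 0.08525233534933359 yaw 170.07310806224817
now-frame units [-0.016 -0.006  5.757] | target-frame units [-0.016 -0.005  5.757] | rot units [ 0.001 -0.     0.016] n 5.757042144182383 0.015949705116597417
```

View pics/w4.png

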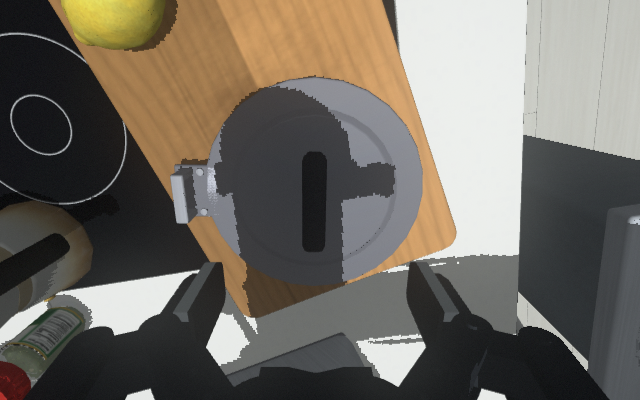

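The wrist view shows the handle at (313,202), centred between the fingers and upright in the image, with the keeper at (185,195) on the left. I'm descending onto it.

Emit:
jog_arm(
  steps="0 -0.05 1 0 0 0.18;0 0 1 0 0 0;0 0 1 0 0 0;0 0 1 0 0 0;0 0 0.9 0 0 0",
)

```text
t: 12.95
eef_pos: [0.461, -0.2558, 0.0627]
tool_rot: [0.0, -0.638, 0.77, -0.0]
contact_force: [0.4, 0.0, 0.0]
grip_width: 0.0856
gripper_force: 0.0
```

Emit:
jog_arm(
  steps="0 0 0.65 0 0 0;0 0 0 0 0 0",
)

```text
t: 13.2
eef_pos: [0.4605, -0.2557, 0.0496]
tool_rot: [-0.001, -0.637, 0.77, 0.001]
contact_force: [0.2, 0.5, 0.1]
grip_width: 0.0853
gripper_force: 0.0
```

Emit:
jog_arm(
  steps="0 0 0 0 0 0;0 0 0 0 0 0;0 0 0 0 0 0;0 0 0 0 0 0;0 0 0 0 0 0",
  grip=0,
)

```text
t: 13.82
eef_pos: [0.4612, -0.2558, 0.0508]
tool_rot: [0.0, -0.637, 0.771, -0.0]
contact_force: [-2.1, 1.9, 5.9]
grip_width: 0.017
gripper_force: 59.5
```

Emit:
jog_arm(
  steps="0 0 -0.4 0 0 0;0 0 -0.6 0 0 0;0 0 -0.8 0 0 0;0 0 -1 0 0 0;0 0 -1 0 0 0",
)

```text
t: 14.45
eef_pos: [0.4608, -0.2556, 0.1274]
tool_rot: [0.0, -0.637, 0.771, 0.0]
contact_force: [-0.1, 0.7, -4.1]
grip_width: 0.0172
gripper_force: 58.9
```

Emit:
jog_arm(
  steps="0 0 -1 0 0 0;0 0 -1 0 0 0;0 0 -1 0 0 0;0 0 -1 0 0 0;0 0 -1 0 0 0",
)

```text
t: 15.08
eef_pos: [0.4605, -0.2555, 0.2274]
tool_rot: [0.0, -0.637, 0.771, 0.0]
contact_force: [0.2, -0.6, -3.7]
grip_width: 0.0171
gripper_force: 58.9
```

Emit:
jog_arm(
  steps="0 0 -1 0 0 0;0 0 -1 0 0 0.3;0 0 0 0 0 0.8;0 0 0 0 0 1;0 0 0 0 0 1",
)

```text
t: 15.7
eef_pos: [0.4605, -0.2555, 0.2667]
tool_rot: [0.0, -0.536, 0.844, 0.0]
contact_force: [-0.1, 0.7, -4.5]
grip_width: 0.017
gripper_force: 59.0
```

Emit:
jog_arm(
  steps="0 0 0 0 0 1;0 0 0 0 0 1;0 0 0 0 0 1;0 0 0 0 0 1;0 0 0 0 0 1",
)

```text
t: 16.32
eef_pos: [0.4605, -0.2555, 0.2666]
tool_rot: [0.0, -0.358, 0.934, 0.0]
contact_force: [0.5, -0.4, -3.9]
grip_width: 0.0172
gripper_force: 59.0
```

Emit:
jog_arm(
  steps="0 0 0 0 0 1;0 0 0 0 0 1;0 0 0 0 0 1;0 0 0 0 0 1;0 0 0 0 0 1",
)

```text
t: 16.95
eef_pos: [0.4605, -0.2555, 0.2667]
tool_rot: [-0.0, -0.165, 0.986, 0.0]
contact_force: [-0.1, -0.1, -3.8]
grip_width: 0.017
gripper_force: 59.0
```

```bash
python3 plan.py .510 .113 .27 104.5
python3 - <<'E'
from fit import *
p=imaging.camera('top');W=cloud(p);X,Y,Z=W[...,0],W[...,1],W[...,2]
px=p['pixels'].astype(int);m=(px[...,0]>2*px[...,1])&(px[...,0]>2*px[...,2])&(Z>.15);P=W[m];k=np.hypot(P[:,0]-.565,P[:,1]+.1)<.07;print('knob',len(P[k]),P[k].mean(0))
p=imaging.camera('wrist');save(p,'w5.png')
for q in('lid_handle','keeper'): print([(x['uv'],round(x['score'],2),pt(p,*x['uv'])) for x in landmark_of(p,q)[:1]])
E
```

```text
t 16.95 pos [ 0.461 -0.256  0.267] F [-0.052 -0.109 -3.768] w 0.017040437742206708 yaw 108.97645849071102
now-frame units [-8.331 16.621 -0.16 ] | target-frame units [-7.008 17.22  -0.167] | rot units [0.005 0.    0.977] n 18.42665502278912 0.9766116777078295
knob 0 [nan nan nan]
[([318.2, 289.6], 0.61, array([ 0.4558, -0.2552,  0.2971]))]
[]<stdin>:3: RuntimeWarning: Mean of empty slice.
  ret = um.true_divide(
```

View pics/w5.png

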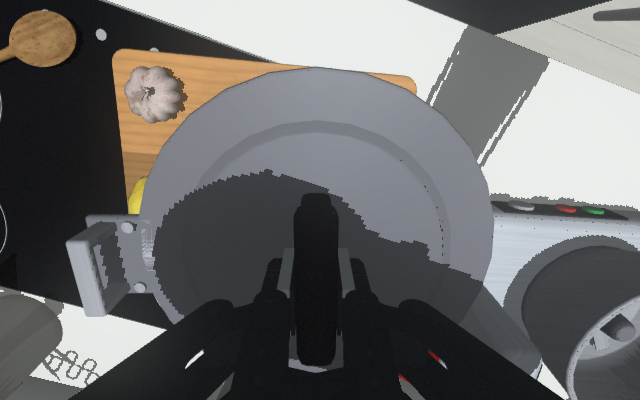

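The wrist view shows the lid held level with the handle in the pads. The keeper is on the left at (95,265) and the flange edge is visible. I'm carrying it over the bowl.

Emit:
jog_arm(
  steps="0 0 0 0 0 0.97;-0.39 0.95 0 0 0 0;-0.39 0.95 0 0 0 0;-0.39 0.95 0 0 0 0;-0.39 0.95 0 0 0 0",
)

```text
t: 17.77
eef_pos: [0.4718, -0.1736, 0.2664]
tool_rot: [-0.0, -0.129, 0.992, 0.0]
contact_force: [0.2, 0.0, -3.9]
grip_width: 0.0169
gripper_force: 59.1
```

Emit:
jog_arm(
  steps="-0.39 0.96 0 0 0 0;-0.39 0.96 0 0 0 0;-0.39 0.96 0 0 0 0;-0.39 0.96 0 0 0 0;-0.39 0.96 0 0 0 0",
)

```text
t: 18.4
eef_pos: [0.4852, -0.0708, 0.2665]
tool_rot: [0.0, -0.129, 0.992, 0.0]
contact_force: [0.1, -0.0, -4.2]
grip_width: 0.0167
gripper_force: 59.1
```

Emit:
jog_arm(
  steps="-0.39 0.96 0 0 0 0;-0.39 0.96 0 0 0 0;-0.39 0.96 0 0 0 0;-0.39 0.96 0 0 0 0;-0.39 0.96 0 0 0 0",
)

```text
t: 19.02
eef_pos: [0.4986, 0.0319, 0.2665]
tool_rot: [0.0, -0.129, 0.992, 0.0]
contact_force: [-0.8, -0.4, -4.5]
grip_width: 0.0173
gripper_force: 59.1
```

Emit:
jog_arm(
  steps="-0.39 0.96 0 0 0 0;-0.39 0.96 0 0 0 0;-0.39 0.96 0 0 0 0;-0.39 0.96 0 0 0 0;0 0 0 0 0 0",
)

```text
t: 19.65
eef_pos: [0.5096, 0.1151, 0.266]
tool_rot: [-0.0, -0.129, 0.992, -0.0]
contact_force: [0.3, -1.4, -4.2]
grip_width: 0.0172
gripper_force: 59.2
```

```bash
cat > held.py <<'E'
from fit import *
p=imaging.camera('wrist');s=telemetry.sense();q=s['tool_rot'];r=R.from_quat([q[1],q[2],q[3],q[0]])
W=cloud(p);L=r.inv().apply((W-s['eef_pos']).reshape(-1,3)).reshape(W.shape)  # tool frame
z=L[...,2];rad=np.hypot(L[...,0],L[...,1])
m=(abs(z)<.025)&(rad<.13)&(rad>.05);P=L[m]
h,e=np.histogram(P[:,2],50);z0=e[h.argmax()];print('flange depth z(tool)',z0,np.percentile(P[abs(P[:,2]-z0)<.003][:,2],50))
F=P[abs(P[:,2]-z0)<.004]
A=np.c_[F[:,:2],np.ones(len(F))];print('tilt (dz/dx,dz/dy)',np.linalg.lstsq(A,F[:,2],rcond=None)[0])
# outer edge: farthest point in angular bins
a=np.degrees(np.arctan2(F[:,1],F[:,0]));B=[]
for t in range(-180,180,2):
    k=(a>=t)&(a<t+2)
    if k.sum()>3: i=np.argmax(np.hypot(F[k,0],F[k,1]));B.append(np.r_[F[k][i],t])
B=np.array(B);k=(abs(np.hypot(B[:,0],B[:,1])-.092)<.012);print('edge bins',k.sum(),B[k][:,3].min(),B[k][:,3].max(),'circle(tool)',circ(B[k],.092,(0,0)))
K_=(z<z0-.012)&(z>z0-.03)&(rad>.085)&(rad<.13)&(L[...,1]<0);Q=L[K_];print('keeper top',len(Q))
if len(Q)>10: print(np.percentile(Q,[2,50,98],axis=0),cv2.minAreaRect((Q[:,:2]*1000).astype(np.float32)))
E
python3 held.py; python3 plan.py .510 .113 .27 104.5
```

```text
flange depth z(tool) 0.004050646286937312 0.004081766299475453
tilt (dz/dx,dz/dy) [ 0.006  -0.0021  0.0033]
edge bins 106 -120.0 116.0 circle(tool) [-0.0004  0.0012  0.0915]
keeper top 2308
[[-0.0192 -0.1079 -0.0186]
 [ 0.0028 -0.1016 -0.0172]
 [ 0.0196 -0.0981 -0.0089]] ((-0.5781345367431641, -103.46489715576172), (41.18730163574219, 11.809375762939453), 0.4412635862827301)
t 19.7 pos [0.509 0.114 0.266] F [-0.613 -1.023 -3.922] w 0.017111062821441977 yaw 104.76461315429921
now-frame units [-0.013 -0.072 -0.198] | target-frame units [-0.013 -0.072 -0.198] | rot units [-0.003 -0.008  0.058] n 0.19840365244052638 0.057728726403192536
```

Emit:
jog_arm(
  steps="-0.05 -0.085 0.6 0 0 0;0 0 0.7 0 0 0;0 0 0.7 0 0 0;0 0 0.5 0 0 0;0 0 0 0 0 0",
)

```text
t: 20.32
eef_pos: [0.5103, 0.1117, 0.2152]
tool_rot: [-0.001, -0.128, 0.992, -0.0]
contact_force: [-0.4, 0.4, -3.4]
grip_width: 0.0172
gripper_force: 59.1
```

Emit:
jog_arm(
  steps="0 0 0.2 0 0 0;0 0 0.2 0 0 0;0 0 0.2 0 0 0;0 0 0.2 0 0 0;0 0 0 0 0 0",
)

```text
t: 20.95
eef_pos: [0.5106, 0.1119, 0.1999]
tool_rot: [-0.0, -0.128, 0.992, -0.0]
contact_force: [0.2, -0.4, -3.8]
grip_width: 0.0173
gripper_force: 59.2
```

Run:
```python
from h import *
s=telemetry.sense();print(s['t'],s['eef_pos'],s['contact_force'],s['torque'])
p=imaging.camera('side');save(p,'s6.png',(190,150,160,120),5)
```

```text
20.95 [0.51059846 0.11189965 0.19991048] [ 0.23753318 -0.44266091 -3.75464705] [ 0.03976029 -0.03271187  0.01273409]
```

View pics/s6.png

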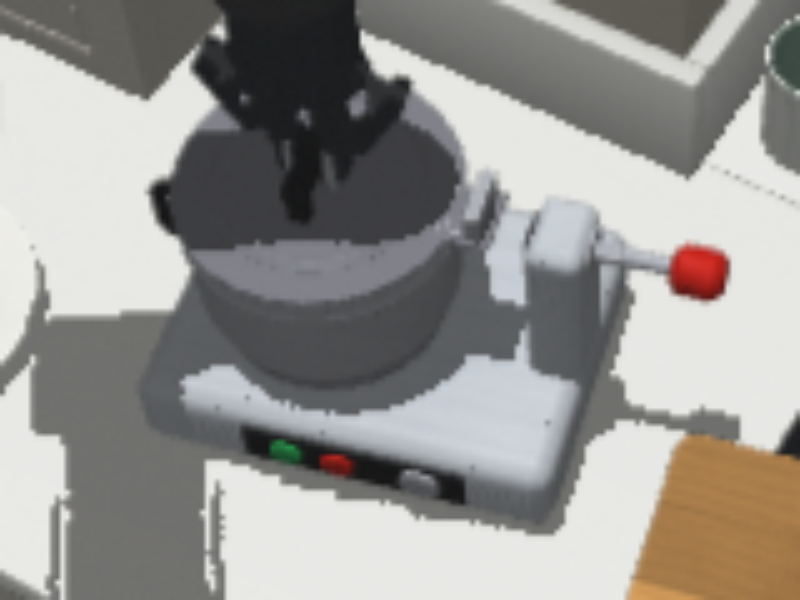

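The knob is out at (700,270), the lid hovers just above the bowl, and the keeper at (485,205) faces the tower. I'm lowering it slowly.

Emit:
jog_arm(
  steps="0 0 0.12 0 0 0;0 0 0.12 0 0 0;0 0 0.12 0 0 0;0 0 0 0 0 0",
)

```text
t: 21.5
eef_pos: [0.5107, 0.112, 0.1929]
tool_rot: [-0.0, -0.128, 0.992, -0.0]
contact_force: [-0.0, -0.3, -4.3]
grip_width: 0.017
gripper_force: 59.2
```

Emit:
jog_arm(
  steps="0 0 0.12 0 0 0;0 0 0.12 0 0 0;0 0 0 0 0 0",
)

```text
t: 21.88
eef_pos: [0.5106, 0.112, 0.188]
tool_rot: [-0.0, -0.128, 0.992, -0.0]
contact_force: [-0.2, -0.3, -3.1]
grip_width: 0.0169
gripper_force: 59.2
```

Emit:
jog_arm(
  steps="0 0 0.08 0 0 0;0 0 0.08 0 0 0;0 0 0 0 0 0",
)

```text
t: 22.25
eef_pos: [0.5107, 0.112, 0.185]
tool_rot: [-0.0, -0.128, 0.992, -0.0]
contact_force: [0.7, 0.8, -3.2]
grip_width: 0.0169
gripper_force: 59.2
```

Emit:
jog_arm(
  steps="0 0 0.07 0 0 0;0 0 0.07 0 0 0;0 0 0 0 0 0",
)

```text
t: 22.62
eef_pos: [0.5108, 0.1121, 0.1822]
tool_rot: [-0.0, -0.128, 0.992, 0.0]
contact_force: [0.3, 0.7, -4.4]
grip_width: 0.0174
gripper_force: 59.2
```

Emit:
jog_arm(
  steps="0 0 0.07 0 0 0;0 0 0.05 0 0 0;0 0 0 0 0 0",
)

```text
t: 23.0
eef_pos: [0.5109, 0.1121, 0.1805]
tool_rot: [0.0, -0.128, 0.992, 0.0]
contact_force: [-3.0, 0.8, 3.8]
grip_width: 0.0168
gripper_force: 60.2
```

Emit:
jog_arm(
  steps="0 0 0.05 0 0 0;0 0 0.05 0 0 0;0 0 0 0 0 0",
)

```text
t: 23.38
eef_pos: [0.5109, 0.1121, 0.1804]
tool_rot: [0.001, -0.128, 0.992, 0.0]
contact_force: [-11.0, 1.3, 19.6]
grip_width: 0.017
gripper_force: 62.3
```

Emit:
jog_arm(
  steps="0 0 -0.1 0 0 0;0 0 0 0 0 0",
)

```text
t: 23.62
eef_pos: [0.5109, 0.1121, 0.1804]
tool_rot: [0.0, -0.128, 0.992, 0.0]
contact_force: [-6.0, 2.2, 7.0]
grip_width: 0.0168
gripper_force: 60.6
```

Emit:
jog_arm(
  steps="0 0 0 0 0 0;0 0 0 0 0 0;0 0 0 0 0 0;0 0 -0.6 0 0 0;0 0 -1 0 0 0",
  grip=1,
)

```text
t: 24.25
eef_pos: [0.5106, 0.1118, 0.2124]
tool_rot: [-0.0, -0.128, 0.992, -0.0]
contact_force: [0.7, -0.4, 0.6]
grip_width: 0.0859
gripper_force: 0.0
```

Emit:
jog_arm(
  steps="0 0 -1 0 0 0;0 0 -1 0 0 0;0 0 -1 0 0 0;0 0 0 0 0 0",
)

```text
t: 24.75
eef_pos: [0.5117, 0.1124, 0.2742]
tool_rot: [0.002, -0.128, 0.992, 0.001]
contact_force: [-0.5, -0.4, 0.3]
grip_width: 0.0853
gripper_force: 0.0
```

```bash
python3 - <<'E'
from fit import *
for n in('wrist','side','top'):
    p=imaging.camera(n);W=cloud(p);X,Y,Z=W[...,0],W[...,1],W[...,2];rr=np.hypot(X-.5105,Y-.1135)
    m=(rr<.089)&(rr>.045)&(abs(Z-.175)<.012);P=W[m]
    if len(P)>30:
        A=np.c_[P[:,:2]-[.5105,.1135],np.ones(len(P))];k=np.ones(len(P),bool)
        for _ in range(4):
            c=np.linalg.lstsq(A[k],P[k,2],rcond=None)[0];k=abs(A@c-P[:,2])<.003
        print(n,'flange plane',len(P),k.sum(),c)
    m=(Z>.188)&(Z<.206)&(rr>.08)&(rr<.125);P=W[m]
    if len(P)>5: print('keeper top',len(P),P.mean(0),np.degrees(np.arctan2(P[:,1].mean()-.1135,P[:,0].mean()-.5105)))
    if n=='wrist': save(p,'w7.png')
E
python3 plan.py .573 -.122 .25 -165.3
```

```text
wrist flange plane 27943 27534 [ 0.0016 -0.0001  0.1773]
keeper top 847 [0.5355 0.0119 0.1972] -76.16630795937314
side flange plane 1471 1050 [-0.0003  0.002   0.1775]
keeper top 42 [0.5321 0.0094 0.1975] -78.25548854295656
top flange plane 1061 770 [0.     0.0046 0.1754]
keeper top 37 [0.5355 0.0117 0.1958] -76.21965301083219
t 24.9 pos [0.51  0.112 0.272] F [ 0.089 -0.443 -0.555] w 0.0854755737150496 yaw 104.68374709618699
now-frame units [ -0.059 -12.108   1.077] | target-frame units [12.108 -0.055  1.079] | rot units [  0.006  -0.004 -19.638] n 11.697329002960986 19.638499085060836
```

View pics/w7.png

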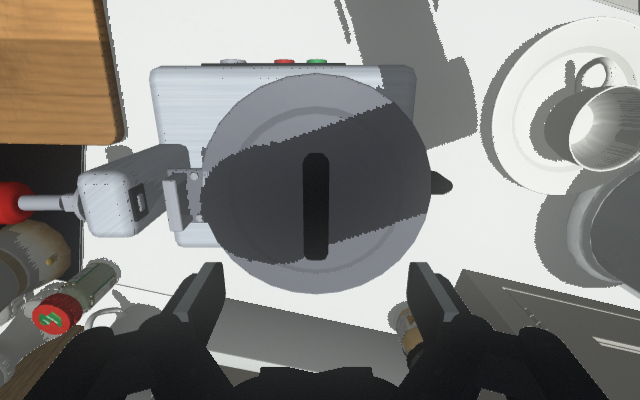

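The lid sits level: the flange plane is flat at about 0.176, the keeper top is at 0.197 and it lines up with the tower (keeper at (175,205), bolt slot at (138,200)). I'm going back to the knob.

Emit:
jog_arm(
  steps="0 -1 0 0 0 0;0 -1 0 0 0 0;0 -1 0 0 0 0;0 -1 0 0 0 0;0 -1 0 0 0 0",
)

```text
t: 25.52
eef_pos: [0.5359, 0.0146, 0.271]
tool_rot: [-0.001, -0.128, 0.992, -0.0]
contact_force: [1.2, 0.4, 0.3]
grip_width: 0.0859
gripper_force: 0.0
```

Emit:
jog_arm(
  steps="0 -1 0 0 0 0;0 -1 0 0 0 0;0 -1 0 0 0 0;0 -1 0 0 0 0;0 -1 0 0 0 0",
)

```text
t: 26.15
eef_pos: [0.5612, -0.0821, 0.271]
tool_rot: [-0.001, -0.128, 0.992, -0.0]
contact_force: [0.2, 1.0, 0.2]
grip_width: 0.0856
gripper_force: 0.0
```

Emit:
jog_arm(
  steps="0 -1 0 0 0 0;0 -1 0 0 0 0;0 0 0 0 0 -1;0 0 0 0 0 -1;0 0 0 0 0 -1",
)

```text
t: 26.78
eef_pos: [0.5717, -0.1208, 0.2716]
tool_rot: [-0.0, -0.247, 0.969, 0.0]
contact_force: [0.2, 0.3, 0.6]
grip_width: 0.0854
gripper_force: 0.0
```

Emit:
jog_arm(
  steps="0 0 0 0 0 -1;0 0 0 0 0 -1;0 0 0 0 0 -1;0 0 0 0 0 -1;0 0 0 0 0 -1",
)

```text
t: 27.4
eef_pos: [0.5717, -0.1207, 0.2717]
tool_rot: [-0.0, -0.434, 0.901, 0.0]
contact_force: [-0.7, -0.3, 1.1]
grip_width: 0.0853
gripper_force: 0.0
```

Emit:
jog_arm(
  steps="0 0 0 0 0 -1;0 0 0 0 0 -1;0 0 0 0 0 -1;0 0 0 0 0 -1;0 0 0 0 0 -1",
)

```text
t: 28.02
eef_pos: [0.5717, -0.1206, 0.2717]
tool_rot: [-0.0, -0.605, 0.796, 0.0]
contact_force: [-0.2, 0.1, 0.2]
grip_width: 0.0855
gripper_force: 0.0
```

Emit:
jog_arm(
  steps="0 0 0 0 0 -1;0 0 0 0 0 -1;0 0 0 0 0 -1;0 0 0 0 0 -1;0 0 0 0 0 -1",
)

```text
t: 28.65
eef_pos: [0.5717, -0.1206, 0.2717]
tool_rot: [0.0, 0.751, -0.66, -0.0]
contact_force: [0.3, -0.1, 0.3]
grip_width: 0.0853
gripper_force: 0.0
```

Emit:
jog_arm(
  steps="0 0 0 0 0 -1;0 0 0 0 0 -0.6;0 0 0 0 0 0",
)

```text
t: 29.02
eef_pos: [0.5717, -0.1206, 0.2717]
tool_rot: [0.0, 0.791, -0.612, -0.0]
contact_force: [0.4, 0.2, 0.5]
grip_width: 0.0856
gripper_force: 0.0
```

```bash
python3 plan.py .573 -.1215 .16 -165.3
python3 - <<'E'
from fit import *
p=imaging.camera('wrist');W=cloud(p)
px=p['pixels'].astype(int)
m=(px[...,0]>1.6*px[...,1])&(px[...,0]>1.6*px[...,2])&(px[...,0]>40)
P=W[m];k=np.hypot(P[:,0]-.573,P[:,1]+.12)<.05;P=P[k]
T=P[P[:,2]>.185];print('knob',len(T),cv2.minAreaRect((T[:,:2]*1000).astype(np.float32)))
E
```

```text
t 29.025 pos [ 0.572 -0.121  0.272] F [0.425 0.221 0.482] w 0.08557854962302312 yaw -165.5026487220662
now-frame units [ 0.061 -0.054  5.584] | target-frame units [ 0.061 -0.052  5.584] | rot units [ 0.005  0.    -0.044] n 5.584143414132174 0.04421118570983664
knob 1777 ((573.8130493164062, -121.40682983398438), (32.060665130615234, 33.99818420410156), 12.844220161437988)
```

Emit:
jog_arm(
  steps="0.06 -0.05 1 0 0 0;0 0 1 0 0 0;0 0 1 0 0 0;0 0 1 0 0 0;0 0 0.8 0 0 0",
)

```text
t: 29.7
eef_pos: [0.5728, -0.1212, 0.175]
tool_rot: [0.0, 0.791, -0.612, -0.0]
contact_force: [0.1, -0.5, 0.0]
grip_width: 0.0854
gripper_force: 0.0
```

Emit:
jog_arm(
  steps="0 0 0.75 0 0 0;0 0 0 0 0 0",
)

```text
t: 29.95
eef_pos: [0.5723, -0.1211, 0.1597]
tool_rot: [0.001, 0.791, -0.612, -0.001]
contact_force: [-0.0, -0.0, -0.4]
grip_width: 0.0855
gripper_force: 0.0
```

Emit:
jog_arm(
  steps="0 0 0 0 0 0;0 0 0 0 0 0;0 0 0 0 0 0;0 0 0 0 0 0;0 0 0 0 0 0",
  grip=0,
)

```text
t: 30.58
eef_pos: [0.5732, -0.121, 0.1617]
tool_rot: [-0.0, 0.791, -0.612, 0.0]
contact_force: [-1.0, 2.2, 6.8]
grip_width: 0.031
gripper_force: 59.3
```

Emit:
jog_arm(
  steps="-0.4 0 0 0 0 0;-0.4 0 0 0 0 0;-0.4 0 0 0 0 0;-0.4 0 0 0 0 0;-0.4 0 0 0 0 0",
)

```text
t: 31.2
eef_pos: [0.5628, -0.082, 0.1617]
tool_rot: [-0.0, 0.791, -0.612, 0.0]
contact_force: [3.9, -24.6, 3.4]
grip_width: 0.0308
gripper_force: 58.9
```

Emit:
jog_arm(
  steps="-0.08 0 0 0 0 0;0 0 0 0 0 0",
)

```text
t: 31.45
eef_pos: [0.5629, -0.0823, 0.1617]
tool_rot: [0.001, 0.791, -0.612, 0.001]
contact_force: [-0.0, -9.4, 4.0]
grip_width: 0.0305
gripper_force: 60.5
```

Home stop reached. Releasing, rising and verifying.

Emit:
jog_arm(
  steps="0.04 0 0 0 0 0;0 0 0 0 0 0",
)

```text
t: 31.7
eef_pos: [0.5629, -0.0823, 0.1617]
tool_rot: [0.0, 0.791, -0.612, 0.001]
contact_force: [-1.3, -3.7, 5.4]
grip_width: 0.0303
gripper_force: 60.7
```

Emit:
jog_arm(
  steps="0 0 0 0 0 0;0 0 0 0 0 0;0 0 0 0 0 0;0 0 -0.8 0 0 0;0 0 -1 0 0 0",
  grip=1,
)

```text
t: 32.33
eef_pos: [0.5627, -0.0815, 0.198]
tool_rot: [0.0, 0.791, -0.612, -0.0]
contact_force: [-0.3, 0.4, 0.3]
grip_width: 0.0856
gripper_force: 0.0
```

Emit:
jog_arm(
  steps="0 0 -1 0 0 0;0 0 -1 0 0 0;0 0 -1 0 0 0;0 0 -1 0 0 0;0 0 -1 0 0 0",
)

```text
t: 32.95
eef_pos: [0.5627, -0.0816, 0.2989]
tool_rot: [-0.0, 0.791, -0.612, 0.0]
contact_force: [-0.7, -0.5, -0.3]
grip_width: 0.0852
gripper_force: 0.0
```

Run:
```python
from fit import *
p=imaging.camera('wrist');W=cloud(p);X,Y,Z=W[...,0],W[...,1],W[...,2]
px=p['pixels'].astype(int)
m=(px[...,0]>1.6*px[...,1])&(px[...,0]>1.6*px[...,2])&(px[...,0]>40)
P=W[m];k=np.hypot(P[:,0]-.563,P[:,1]+.09)<.06;P=P[k];T=P[P[:,2]>.185];print('knob',len(T),cv2.minAreaRect((T[:,:2]*1000).astype(np.float32)))
save(p,'w8.png')
p=imaging.camera('side');cv2.imwrite('pics/end.png',np.hstack([cv2.resize(p['pixels'][120:300,170:370,::-1],(400,360)),cv2.resize(cv2.imread('pics/w8.png'),(400,360))]))
print(telemetry.sense()['t'])
```

```text
knob 1458 ((563.5785522460938, -82.63478088378906), (31.787227630615234, 33.67875671386719), 13.822347640991211)
33.05
```

View pics/end.png

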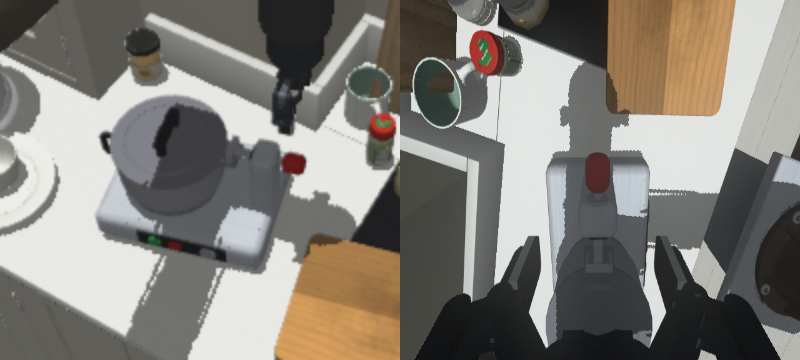

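The knob is home at (563.6, -82.6) mm, the same spot as at the start. The lid is level at about (170,150), and the wrist view shows the bolt running into the keeper at (597,255). I'm handing in.

```bash
python3 -c "
from h import *
print(workorder.job_done())"
```

```text
the job is handed in; nothing more can be done
None
```

The bowl cutter is closed and locked: the lid sits level on the bowl, the bolt is through the keeper and the knob is fully home. I handed the job in at about 33 s; one early move briefly read about 37 N at the wrist, cause unknown, and nothing looked disturbed afterwards.

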